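# Strip the governor stack for inspection

### The job

Take the governor stack apart from the top, one part at a time with the rest left standing on the green foot, and lay the parts out for inspection: the steel lock nut flat in the steel dish, the brass collar over the pin of the blue base and right down on it, the copper spring cup mouth down in the middle of the granite plate, and last the cast-iron weight in the middle of the scale pan. Lower the weight gently, the scale must not take a blow, and leave the brass flyball arm where it lies.

Things in the scene. Friction and masses are not known exactly. Their poses are not given: they have to be found in the camera images.
- nut: Bright steel hexagon lock nut, 30 mm across flats (34.6 mm across corners), 18 mm high, about 65 g; the top of the stack. Origin: centre of its underside; z up; one pair of flats faces along its x axis, the others at 60 degree steps.
- collar: Brass thrust collar, a plain ring 46 mm in outer diameter, 24 mm bore, 16 mm high, about 150 g; second in the stack, under the nut. Origin: centre of its underside; z up.
- cup: Tarnished copper spring cup standing mouth down: body 52 mm in diameter, 24 mm high, with a 58 mm flange around the lowest 4 mm; the crown on top has a 24 mm hole; about 110 g; third in the stack, under the collar. Origin: centre of its underside (the rim); z up, towards the crown.
- weight: Pitted dark cast-iron governor weight, a plain cylinder 68 mm in diameter and 32 mm high with a 24 mm bore, about 0.7 kg; the bottom of the stack, under the cup. Origin: centre of its underside; z up.
- foot: Green round foot casting, fixed, 112 mm in diameter, carrying the stack: its raised middle (78 mm across) is 16 mm above the bench, the flange 10 mm. A spindle stub 14 mm in diameter rises 38 mm above the middle, through the weight's bore and 6 mm into the hollow cup: lift straight up 40 mm before moving aside. The stack's top is 106 mm above the bench. Origin: centre of its underside.
- dish: Round shallow stainless parts dish, fixed, 148 mm across its flared rim, rim 16 mm high, flat inner floor 124 mm in diameter and 4 mm above the bench. Origin: centre of its underside, on the bench. The nut's place.
- peg: Blue round cast base with an upright steel pin, fixed: base 100 mm in diameter, its raised middle (62 mm in diameter) 14 mm above the bench; the pin is 10 mm in diameter with a tapered tip and ends 53 mm above the bench. Origin: centre of its underside, on the pin's axis. The collar's place: over the pin, lying flat on the base.
- plate: Dark flecked granite surface plate, square, 120 x 120 mm, fixed, its top 30 mm above the bench. Origin: centre of its underside, on the bench. The cup's place: the middle of the plate.
- scale: White bench scale, fixed, 165 x 124 mm, with a round steel pan 110 mm in diameter whose top is 36 mm above the bench, and a grey panel with a green display beyond the pan's edge on its -x side. Origin: on the bench under the centre of the pan. The weight's place: the middle of the pan.
- flyball_arm: Brass flyball arm lying on the bench, not part of the job: a 10 mm rod with a 32 mm ball at one end and a 32 mm boss at the other, 156 mm long overall and 32 mm high. Origin: middle of its length, on the bench; x along the rod, towards the ball.
There are look-alikes about, which are no part of the job. What is shaped like the weight but red or turquoise is not meant.

How it is judged (in metres and radians):
On the way, in this order (a step that is already met when the one before it is completed fails the run):
1. the nut lies released in the dish, collar, cup and weight still stacked on the foot (horizontal distance between nut and dish below 0.046 m and z of nut in the frame of dish between 0.001 and 0.007 m and angle between nut's own z axis and vertical below 0.15 rad and contact force between nut and the fingers below 0.1 N and horizontal distance between each of collar, cup, weight and foot below 0.015 m and z of collar in the frame of foot between 0.069 and 0.075 m and angle between each of collar, cup, weight's own z axis and vertical below 0.08 rad and z of cup in the frame of foot between 0.045 and 0.051 m and z of weight in the frame of foot between 0.013 and 0.019 m), for 0.2 s.
2. the collar lies released over the pin, cup and weight still stacked on the foot (horizontal distance between collar and peg below 0.012 m and z of collar in the frame of peg between 0.011 and 0.017 m and angle between each of collar, cup, weight's own z axis and vertical below 0.08 rad and contact force between collar and the fingers below 0.1 N and horizontal distance between each of cup, weight and foot below 0.015 m and z of cup in the frame of foot between 0.045 and 0.051 m and z of weight in the frame of foot between 0.013 and 0.019 m), for 0.2 s.
3. the cup stands released on the granite plate, the weight still on the foot (horizontal distance between cup and plate below 0.015 m and z of cup in the frame of plate between 0.027 and 0.033 m and angle between each of cup, weight's own z axis and vertical below 0.08 rad and contact force between cup and the fingers below 0.1 N and horizontal distance between weight and foot below 0.015 m and z of weight in the frame of foot between 0.013 and 0.019 m), for 0.2 s.
4. the weight stands released on the scale pan (horizontal distance between weight and scale below 0.015 m and z of weight in the frame of scale between 0.033 and 0.039 m and angle between weight's own z axis and vertical below 0.08 rad and contact force between weight and the fingers below 0.1 N), for 0.2 s.
At the end, for the whole second after the job is handed in: All released and at rest: nut flat on the dish floor (within 46 mm of its centre), collar over the pin and flat on the blue base, cup mouth down on the granite plate and weight upright on the scale pan, each within 15 mm of the centre (heights within 3 mm, tilt under 0.08 rad, nut 0.15) (horizontal distance between nut and dish below 0.046 m and z of nut in the frame of dish between 0.001 and 0.007 m and angle between nut's own z axis and vertical below 0.15 rad and horizontal distance between collar and peg below 0.012 m and z of collar in the frame of peg between 0.011 and 0.017 m and angle between each of collar, cup, weight's own z axis and vertical below 0.08 rad and horizontal distance between cup and plate below 0.015 m and z of cup in the frame of plate between 0.027 and 0.033 m and horizontal distance between weight and scale below 0.015 m and z of weight in the frame of scale between 0.033 and 0.039 m and linear speed of each of nut, collar, cup, weight below 0.02 m/s and angular speed of each of nut, collar, cup, weight below 0.2 rad/s); the robot touches nothing.
It fails at once if the weight comes down on the scale pan with a blow, as if dropped from over a centimetre (horizontal distance between weight and scale below 0.08 m and z of weight in the frame of scale below 0.05 m and linear speed of weight above 0.5 m/s).
It fails at once if the flyball arm is pushed more than 15 mm (distance of flyball_arm from where it was at the start of the episode above 0.015 m).
It also fails if it takes over 118 s, if anything falls off the work surface, if the arm or the gripper's body presses on something with over 40 N, if the wrist force passes 120 N, or if a joint passes its speed limit or range.

### The arm

A 6-joint arm with a two-finger parallel gripper is mounted at the origin on the work surface. World frame = base frame: x ahead of the robot, y to its left, z up, the work surface at z = 0. Lengths are in m, angles in degrees, forces in N, time in s.
With the tool pointing down it reaches from about 0.3 to 0.75 m from the base axis. Payload 8.5 kg.
Tool frame: the origin (TCP) lies midway between the tips of the shut fingers; the grasp point (between the pads) lies env.tcp_to_grasp behind it (env.tcp_to_grasp is the distance from the TCP to the grasp point, in m); z points along the fingers, y is the line along which they close (so a half turn about z gives the same grasp; the last joint's range is limited). The gripper opens to 85 mm and grips with 20 to 120 N. Pads are 22 mm wide; open, the fingers measure 114 mm over their backs; the gripper's body (76 mm by 85 mm) begins 54 mm behind the grasp point. The pads swing forward as they close: fully open they stand 13 mm farther back than shut.
Start: joints at [59.169, 21.807, 74.336, -0, 83.858, -12.336], TCP at [0.174, 0.522, 0.231] pointing down, gripper open.
Joint ranges: [-178.18, 178.18], [-50.72, 133.34], [12.68, 142.11], [-81.47, 261.47], [9.98, 163.14], [-165.26, 165.26]. Speed limits (degrees/s): [136.94, 136.94, 180, 180, 180, 180].

### API

Orientations are given as a 3x3 rotation matrix whose columns are the frame's x, y, z axes.
In Python, from rig import observe, optics, job, env gives the robot as it stands. The module is installed in compiled form; this text tells all that it offers.
- The arm moves only by the shell command python3 -m jog 'ROWS' [FORCE]. ROWS is JSON, a list of rows, each a list of 7 numbers: the turn, a rotation vector about the tool's x, y, z in rad, then the shift along the tool's x, y, z in m, then the opening in per cent of the stroke, from 0 (shut) to 100 (fully open). A call has 1 to 10 rows; each row shifts and turns the commanded pose from where the row before left it, along the tool's axes as they then stand; what a row does not reach is not made up. A row lasts 1/8 s, in which the tool goes at most 62.5 mm and 10.7 degrees, less where a joint would pass 70% of its speed; a pose out of reach is approached as far as the arm can. A call is refused whole if a number of a shift passes 0.0625 or a number of a turn 0.188, either way. A call with a gripper value outside its range is refused whole. The fingers move at their own pace and stop on an object; FORCE is the grip in N (left out, the last holds). Time passes only in rows, so rows that do not move let the fingers close. It gives the time, the measured TCP pose, the force, the opening and the grip force at its end, in the units of the state.
- observe(): the state, without advancing time (a new reading comes with each control period).
- optics.get_image(name): name is "scene" or "top"; returns a dict with "pixels" (420x560x3 uint8, red, green, blue), "mtx" (3x3 intrinsics, pixels), "dist_coeffs" ([k1, k2, p1, p2, k3] as OpenCV has them; the pictures are not rectified), "rvec" (rotation vector, rad) and "tvec" (3), from world to camera coordinates, as OpenCV has them. Camera axes: x right, y down, z forward; pixel columns grow to the right and rows downward; lengths in m; the calibration is good to about 2 mm. A picture is of the moment at which its call begins. There is no depth.
- job.close_job(): hands the job in; it is judged then, once.
The state is a dict: "time_s": time; "q": joint angles; "qvel": joint speeds; "joint_efforts": joint torques, N m; "position": TCP position; "tool_rot": TCP orientation; "ft_force": force on the tool from outside, world axes, zero at the start; "wrist_torque": the same for the moment, N m; "grip_width": finger opening in m; "gripper_force": force on a finger pad.
Only numpy, scipy, OpenCV 4.12 (cv2) and the standard library are available. Lean on these libraries where they do the work, as an engineer would, in place of code of your own. Each camera call takes 0.05 s, during which the arm holds its last target. There are 200 camera calls.

## Working session

There is one attempt and no reset: what is moved stays moved. The work goes in short steps, Python scripts to look and compute and a shell command to move; the robot and the scene stay as the last step left them, time stands still between calls to the robot, and variables do not carry over. Pictures are saved under pics/ and viewed, at most 18 in all, crops included, and the job is handed in when it is done.

```bash
mkdir -p pics; cat > h.py <<'E'
import numpy as np, cv2
from rig import observe, optics, job, env
def grab(n,f):
    d=optics.get_image(n); cv2.imwrite('pics/'+f,cv2.cvtColor(d['pixels'],cv2.COLOR_RGB2BGR)); return d
def ray(d,p):
    R=cv2.Rodrigues(np.array(d['rvec'],float))[0]; t=np.array(d['tvec'],float).ravel()
    u=cv2.undistortPoints(np.array(p,float).reshape(-1,1,2),np.array(d['mtx']),np.array(d['dist_coeffs']))[:,0]
    v=np.c_[u,np.ones(len(u))]@R
    return -R.T@t, v/np.linalg.norm(v,axis=1)[:,None]
def onz(d,p,z):
    c,v=ray(d,p); return c+v*((z-c[2])/v[:,2])[:,None]
def tri(d1,p1,d2,p2):
    c1,v1=ray(d1,p1);c2,v2=ray(d2,p2);out=[]
    for a,b in zip(v1,v2):
        s=np.linalg.lstsq(np.c_[a,-b],c2-c1,rcond=None)[0]
        x,y=c1+a*s[0],c2+b*s[1]; out.append([*(x+y)/2,np.linalg.norm(x-y)])
    return np.array(out)
def proj(d,P):
    return cv2.projectPoints(np.array(P,float).reshape(-1,3),np.array(d['rvec'],float),np.array(d['tvec'],float),np.array(d['mtx']),np.array(d['dist_coeffs']))[0][:,0]
E
python3 - <<'E'
from h import *
import pickle
D={n:grab(n,n+'0.png') for n in('scene','top')}
pickle.dump(D,open('d0.pkl','wb'))
for n,d in D.items(): print(n,ray(d,[[280,210]]))
s=observe();print(s['position'],np.round(s['tool_rot'],3),s['grip_width'],env.tcp_to_grasp,s['time_s'])
E
```

```text
scene (array([ 1.06558412, -0.10111415,  0.79198216]), array([[-0.63958494,  0.12265863, -0.75887151]]))
top (array([0.30069585, 0.01881719, 0.81641198]), array([[ 0.2472384 ,  0.00567248, -0.96893808]]))
[0.17433969 0.52137813 0.23080018] [[-0.948  0.317 -0.001]
 [ 0.317  0.948 -0.001]
 [ 0.    -0.001 -1.   ]] 0.0854402639551416 0.0187 0.1
```

View pics/scene0.png

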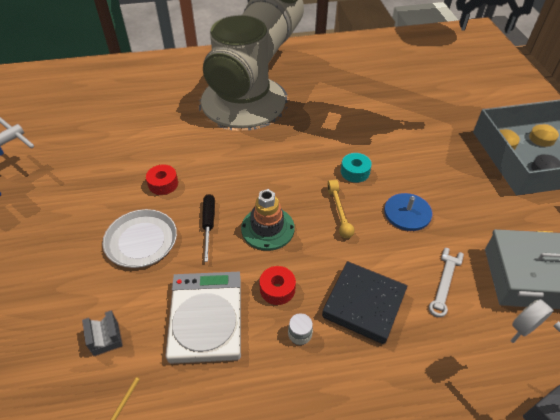

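View pics/top0.png

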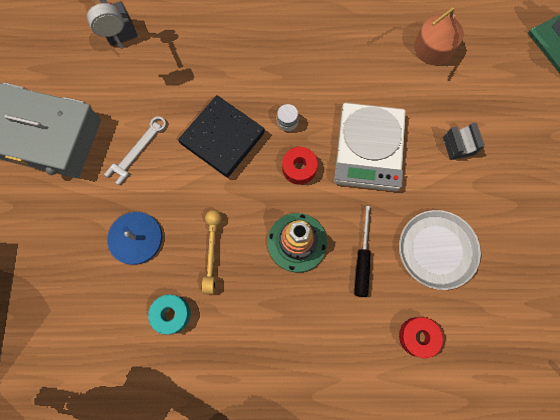

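Scene view: the stack is at (267,212) on the green foot (268,228), dish (140,239), blue base (409,211), granite plate (365,300), scale pan (205,322), flyball arm (340,210). In the top view: stack (298,238), dish (440,250), base (135,238), plate (222,136), pan (373,133), flyball arm (211,250).
What could be mistaken for the weight: red rings top (300,165) and (422,337), and the turquoise ring (168,314). The grey knob (288,118) and the vice (464,141) could be taken for the nut. I choose the stack on the green foot.

```bash
cat > m.py <<'E'
from h import *
import pickle
D=pickle.load(open('d0.pkl','rb'))
def blob(d,roi,f):
    x0,y0,x1,y1=roi; im=d['pixels'][y0:y1,x0:x1]; hsv=cv2.cvtColor(im,cv2.COLOR_RGB2HSV).astype(int)
    m=f(hsv[...,0],hsv[...,1],hsv[...,2]).astype(np.uint8)
    m=cv2.morphologyEx(m,cv2.MORPH_OPEN,np.ones((3,3)))
    cs=cv2.findContours(m,0,1)[0]; c=max(cs,key=cv2.contourArea)
    h=cv2.convexHull(c)+np.array([x0,y0]); return h.astype(np.float32)
S,T=D['scene'],D['top']
F={'foot':(lambda h,s,v:(h>55)&(h<95)&(s>90),(235,195,300,255),(260,205,335,280),.010),
'dish':(lambda h,s,v:(s<70)&(v>95),(95,205,185,275),(392,205,488,295),.016),
'peg':(lambda h,s,v:(h>100)&(h<125)&(s>110),(375,185,440,235),(100,205,170,272),.012),
'plate':(lambda h,s,v:(v<75)&(s<140),(315,258,412,345),(172,90,272,182),.03),
'scale':(lambda h,s,v:(s<60)&(v>100),(160,265,250,368),(328,98,412,195),.03)}
for n,(f,a,b,z) in F.items():
    e=[]
    for d,r in((S,a),(T,b)):
        h=blob(d,r,f); 
        e.append(cv2.fitEllipse(h)[0] if n in('foot','dish','peg') else cv2.minAreaRect(h)[0])
        P=onz(d,h[:,0],z)[:,:2].astype(np.float32)
        (c,sz,an)=cv2.minAreaRect(P); cc,r=cv2.minEnclosingCircle(P)
        print(n,'px',np.round(e[-1],1),'rect',np.round(c,4),np.round(sz,4),round(an,1),'circ',np.round(cc,4),round(r,4))
    print('  tri',np.round(tri(S,[e[0]],T,[e[1]]),4))
def crop(d,x0,y0,x1,y1,k): return cv2.resize(d['pixels'][y0:y1,x0:x1,::-1],None,fx=k,fy=k,interpolation=cv2.INTER_CUBIC)
cv2.imwrite('pics/c1.png',np.hstack([crop(S,232,180,302,250,5),crop(T,263,205,333,275,5)]))
E
python3 m.py
```

```text
foot px [267.4 228.5] rect [ 0.4596 -0.0106] [0.106  0.0897] 83.8 circ [ 0.4499 -0.0096] 0.0547
foot px [296.7 242.4] rect [ 0.4448 -0.0074] [0.1067 0.107 ] 76.9 circ [ 0.4453 -0.0076] 0.0553
  tri [[ 0.4455 -0.0084  0.0018  0.0012]]
dish px [139.2 238.1] rect [ 0.4312 -0.2709] [0.1452 0.1484] 89.4 circ [ 0.4311 -0.2698] 0.0752
dish px [439.5 249.5] rect [ 0.4312 -0.2683] [0.1461 0.1465] 42.1 circ [ 0.4309 -0.2681] 0.0743
  tri [[ 0.4302 -0.2715  0.0101  0.0016]]
peg px [407.8 211.5] rect [0.4593 0.2927] [0.0981 0.0983] 79.8 circ [0.46   0.2935] 0.0516
peg px [134.4 237.8] rect [0.4547 0.2938] [0.0986 0.0963] 89.8 circ [0.4545 0.2938] 0.0501
  tri [[4.548e-01 2.965e-01 4.400e-03 2.000e-04]]
plate px [362.8 303.3] rect [0.6633 0.1303] [0.1194 0.1351] 53.0 circ [0.6619 0.1328] 0.085
plate px [221.5 135.4] rect [0.6509 0.1357] [0.1256 0.1226] 53.0 circ [0.651  0.1365] 0.0846
  tri [[0.6576 0.1361 0.0124 0.0055]]
scale px [203. 316.] rect [ 0.6366 -0.1532] [0.1253 0.1707] 82.6 circ [ 0.6374 -0.1531] 0.1042
scale px [371.2 146.2] rect [ 0.629  -0.1504] [0.1258 0.1678] 82.8 circ [ 0.6289 -0.1496] 0.1016
  tri [[ 0.6332 -0.1561  0.015   0.0027]]
```

View pics/c1.png

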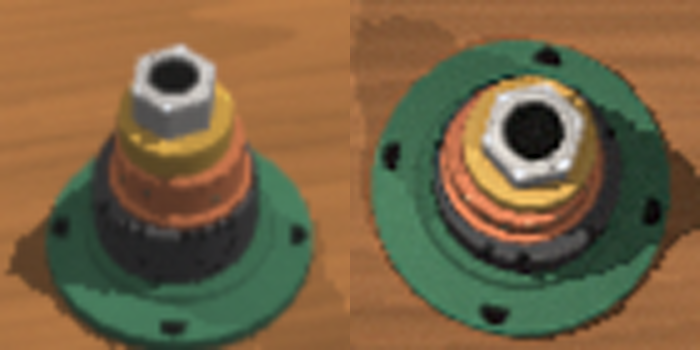

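```bash
cat > m2.py <<'E'
from m import *
print('-----')
print('nut bore tri',tri(S,[[266.8,195.0]],T,[[299.4,231.0]]).round(4))
# nut hex in top view: bright grey
h=blob(T,(278,210,322,255),lambda h,s,v:(s<60)&(v>110)); P=onz(T,h[:,0],.106)[:,:2].astype(np.float32)
print('nut hull ctr',np.round(cv2.minEnclosingCircle(P),4) if 0 else cv2.minEnclosingCircle(P))
# width versus direction
for a in range(0,180,10):
    u=np.array([np.cos(np.radians(a)),np.sin(np.radians(a))]); q=P@u; print(a,round(float(np.ptp(q))*1000,1),end='; ')
def K(d,x0,y0,x1,y1,k): return crop(d,x0,y0,x1,y1,k)
r1=np.hstack([cv2.resize(crop(S,375,185,440,240,1),(260,220)),cv2.resize(crop(T,100,205,170,275,1),(280,280))[:220]])
A=np.zeros((600,800,3),np.uint8)
A[:220,:260]=crop(S,375,185,440,240,4); A[:280,270:550]=crop(T,100,205,170,275,4)
A[290:570,:300]=crop(S,315,255,415,348,3)[:280,:300] if 0 else cv2.resize(crop(S,315,255,415,345,3),(300,270)).repeat(1,0)[:280] if 0 else np.pad(crop(S,315,255,415,345,3),((0,10),(0,0),(0,0)))
A[290:590,310:610]=crop(T,172,86,272,186,3)
cv2.imwrite('pics/c2.png',A)
B=np.zeros((440,740,3),np.uint8); B[:420,:360]=crop(S,160,265,250,370,4); B[:400,370:730]=crop(T,325,98,415,198,4); cv2.imwrite('pics/c3.png',B)
E
python3 m2.py | sed '1,/-----/d'
```

```text
nut bore tri [[ 4.459e-01 -8.800e-03  1.069e-01  4.000e-04]]
nut hull ctr ((0.4456111490726471, -0.008201099000871181), 0.01684248447418213)
0 28.6; 10 29.9; 20 31.5; 30 32.5; 40 33.0; 50 32.9; 60 32.2; 70 30.5; 80 29.8; 90 29.9; 100 31.4; 110 32.1; 120 31.7; 130 31.9; 140 32.2; 150 31.8; 160 30.5; 170 29.1;
```

View pics/c2.png

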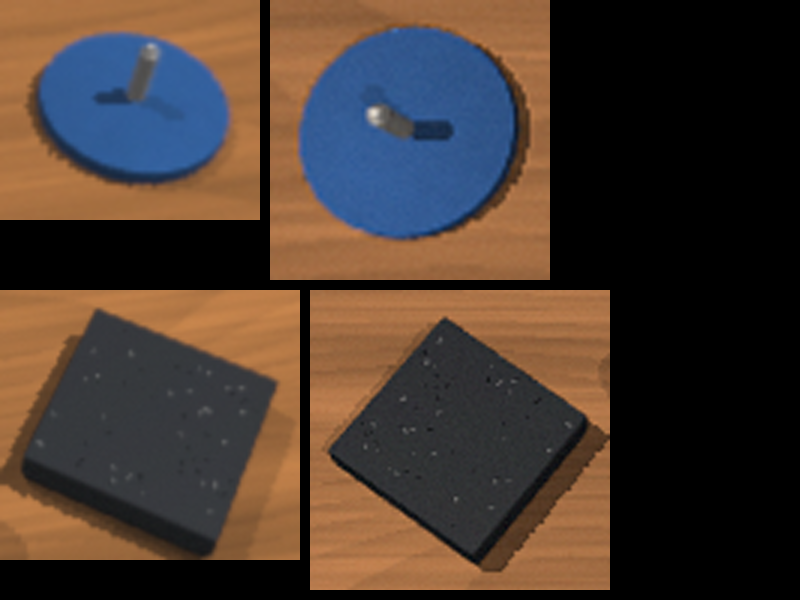

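View pics/c3.png

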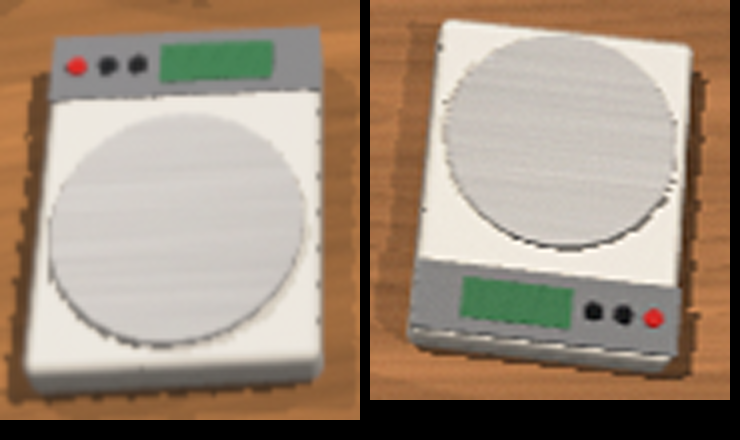

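```bash
cat > m3.py <<'E'
from m import *
print('-----')
print('pin tip,foot',tri(S,[[412.75,197],[409,209.5]],T,[[126.5,233.75],[134.5,237.75]]).round(4).tolist())
ps=[[347.3,261.7],[407.3,285.3],[385.3,340],[323,313.3]];pt=[[228,173.7],[179,140.3],[217.3,95.3],[264.3,128.7]]
t=tri(S,ps,T,pt);print('plate',t.round(4),t.mean(0),np.linalg.norm(np.diff(t[[0,1,2,3,0],:2],axis=0),axis=1))
print('pan',tri(S,[[204.25,322.25]],T,[[372.5,133.25]]).round(4))
A=np.hstack([crop(S,252,184,284,216,12),crop(T,283,213,315,245,12)])
cv2.imwrite('pics/c4.png',A)
E
python3 m3.py | sed '1,/-----/d'
```

```text
pin tip,foot [[0.4539, 0.2967, 0.0494, 0.0019], [0.4543, 0.2963, 0.0097, 0.0033]]
plate [[0.5735 0.1237 0.0282 0.0039]
 [0.6426 0.22   0.0257 0.0026]
 [0.7387 0.1474 0.0243 0.0012]
 [0.6686 0.0545 0.0205 0.0008]] [0.65582863 0.13639138 0.0246922  0.00213431] [0.11846364 0.12044257 0.11631694 0.11768588]
pan [[ 6.538e-01 -1.552e-01  3.000e-02  2.000e-04]]
```

View pics/c4.png

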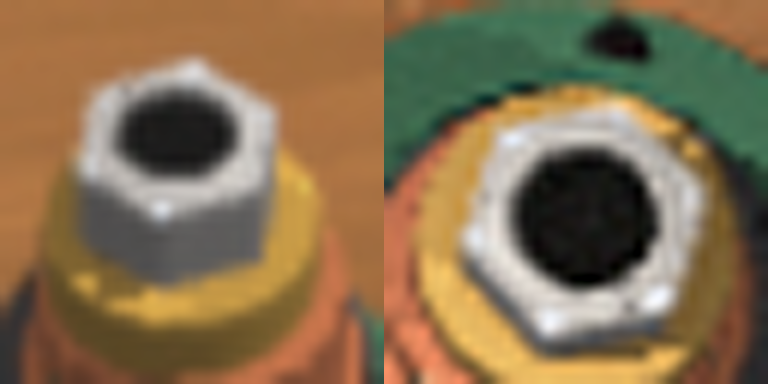

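The nut's corners in the top crop, (697,185) and every 60° from it, put its flat normals at about 15/75/135° in world. Heights agree with the text to 4–6 mm, so I move now.

```bash
cat > go.py <<'E'
import sys; from h import *
P=dict(stack=(.4457,-.0085),dish=(.431,-.270),peg=(.454,.2965),plate=(.654,.136),pan=(.653,-.155))
s=observe(); R=np.array(s['tool_rot']); p=np.array(s['position'])
a=sys.argv[1]; z=float(sys.argv[2]); d=np.array([*P[a],z])-p
print('t',s['time_s'],'pos',p.round(4),'yaw_y',round(np.degrees(np.arctan2(R[1,1],R[0,1])),2),'tilt',R[:2,2].round(4),'F',np.round(s['ft_force'],1),'w',round(s['grip_width'],4),'shift',(R.T@d).round(4), 'len',np.linalg.norm(d).round(3))
E
python3 -m jog '[[0,0,-0.061,0,0,0,100],[0,0,0,0,0,0,60],[0,0,0,0,0,0,60],[0,0,0,0,0,0,60]]' 30; python3 go.py stack 0.16
```

```text
time_s: 0.6
position: [0.1745, 0.5216, 0.2313]
tool_rot: [[-0.966, 0.259, -0.0], [0.259, 0.966, -0.0], [0.0, -0.0, -1.0]]
ft_force: [-0.3, 0.3, 0.8]
grip_width: 0.0511
gripper_force: 0.0
t 0.6 pos [0.1745 0.5216 0.2313] yaw_y 74.96 tilt [-0.0001 -0.0001] F [-0.3  0.3  0.8] w 0.0511 shift [-0.3995 -0.4415  0.0713] len 0.6
```

```bash
python3 -m jog '[[0,0,0,-0.033,-0.037,0.002,60],[0,0,0,-0.033,-0.037,0.002,60],[0,0,0,-0.033,-0.037,0.002,60],[0,0,0,-0.033,-0.037,0.002,60],[0,0,0,-0.033,-0.037,0.002,60],[0,0,0,-0.033,-0.037,0.002,60],[0,0,0,-0.033,-0.037,0.002,60],[0,0,0,-0.033,-0.037,0.002,60],[0,0,0,-0.033,-0.037,0.002,60],[0,0,0,-0.033,-0.037,0.002,60]]' >/dev/null; python3 -m jog '[[0,0,0,-0.033,-0.037,0.005,60],[0,0,0,-0.033,-0.033,0.005,60],[0,0,0,0,0,0,60],[0,0,0,0,0,0,60]]' >/dev/null; python3 go.py stack 0.13
python3 -c "
from h import *
a=grab('top','t1.png')['pixels'];b=grab('scene','s1.png')['pixels']
cv2.imwrite('pics/v1.png',np.hstack([cv2.resize(a[170:290,230:370,::-1],(400,343)),cv2.resize(b[140:260,200:340,::-1],(400,343))]))"
```

```text
t 2.35 pos [ 0.4427 -0.0055  0.2013] yaw_y 74.98 tilt [-0.0005  0.0004] F [ 0.1 -0.1  0.1] w 0.0511 shift [-0.0037 -0.0021  0.0713] len 0.071
```

View pics/v1.png

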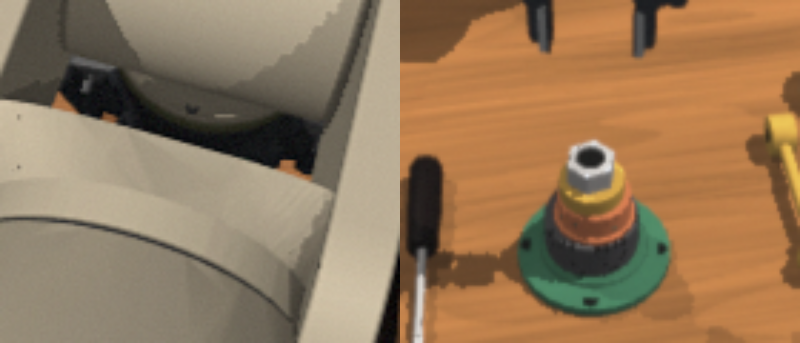

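Scene crop shows the open fingers (540,45) and (640,50) straddling the nut (592,160) above it; the top camera is blocked by the arm. Descending.

```bash
python3 -m jog '[[0,0,0,-0.004,-0.002,0.02,60],[0,0,0,0,0,0.03,60],[0,0,0,0,0,0.03,60],[0,0,0,0,0,0.02,60],[0,0,0,0,0,0.01,60],[0,0,0,0,0,0,60]]' >/dev/null; python3 go.py stack 0.091;  python3 -m jog '[[0,0,0,0,0,0,30],[0,0,0,0,0,0,20],[0,0,0,0,0,0,20],[0,0,0,0,0,0,20],[0,0,0,0,0,0,20]]' 30; python3 go.py dish .1
```

```text
t 3.2 pos [ 0.4463 -0.0084  0.0914] yaw_y 75.05 tilt [-0.0003  0.0001] F [0.7 0.5 0.3] w 0.0512 shift [ 0.0006 -0.0002  0.0004] len 0.001
time_s: 3.82
position: [0.4469, -0.0089, 0.0923]
tool_rot: [[-0.966, 0.259, 0.002], [0.259, 0.966, -0.0], [-0.002, 0.0, -1.0]]
ft_force: [-2.1, 1.1, 6.9]
grip_width: 0.0294
gripper_force: 29.7
t 3.825 pos [ 0.4469 -0.0089  0.0923] yaw_y 75.0 tilt [ 0.0019 -0.0004] F [-2.1  1.1  6.9] w 0.0294 shift [-0.0523 -0.2563 -0.0077] len 0.262
```

```bash
python3 -m jog '[[0,0,0,0,0,-0.005,20],[0,0,0,0,0,-0.015,20],[0,0,0,0,0,-0.02,20],[0,0,0,0,0,-0.02,20],[0,0,0,0,0,0,20]]'; python3 go.py dish .1
python3 -c "
from h import *
b=grab('scene','s2.png')['pixels']
cv2.imwrite('pics/v2.png',cv2.resize(b[140:260,200:340,::-1],(700,600)))"
```

```text
time_s: 4.45
position: [0.447, -0.009, 0.1524]
tool_rot: [[-0.966, 0.259, 0.003], [0.259, 0.966, -0.001], [-0.003, -0.0, -1.0]]
ft_force: [-0.7, -0.2, -1.4]
grip_width: 0.0293
gripper_force: 29.9
t 4.45 pos [ 0.447  -0.009   0.1524] yaw_y 75.0 tilt [ 0.003  -0.0009] F [-0.7 -0.2 -1.4] w 0.0293 shift [-0.0519 -0.2562  0.0526] len 0.267
```

View pics/v2.png

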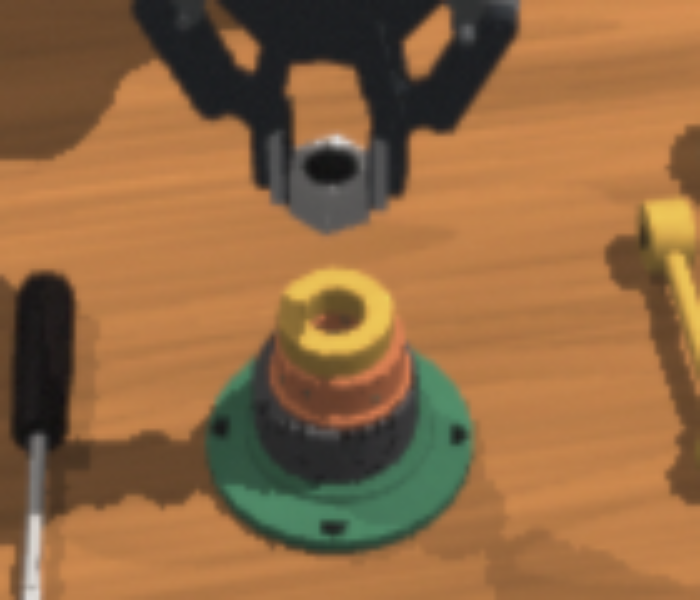

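The nut (330,180) is held level between the pads, and collar, cup and weight stand undisturbed. On to the dish.

```bash
python3 -m jog '[[0,0,0,-0.0087,-0.043,0,20],[0,0,0,-0.0087,-0.043,0,20],[0,0,0,-0.0087,-0.043,0,20],[0,0,0,-0.0087,-0.043,0,20],[0,0,0,-0.0087,-0.043,0,20],[0,0,0,-0.0087,-0.043,0,20],[0,0,0,0,0,0.04,20],[0,0,0,0,0,0.04,20],[0,0,0,0,0,0.03,20],[0,0,0,0,0,0.02,20]]' >/dev/null;python3 -m jog '[[0,0,0,0,0,0.008,20],[0,0,0,0,0,0.002,20],[0,0,0,0,0,0.002,20],[0,0,0,0,0,0,20]]'; python3 go.py dish .009
```

```text
time_s: 6.25
position: [0.4302, -0.2717, 0.0097]
tool_rot: [[-0.966, 0.259, 0.001], [0.259, 0.966, -0.001], [-0.001, -0.0, -1.0]]
ft_force: [1.1, -0.5, -0.5]
grip_width: 0.0293
gripper_force: 30.0
t 6.25 pos [ 0.4302 -0.2717  0.0097] yaw_y 75.0 tilt [ 0.0006 -0.0006] F [ 1.1 -0.5 -0.5] w 0.0293 shift [-0.0003  0.0019  0.0007] len 0.002
```

Almost at the floor. I'll feel for contact in 1 mm steps.

```bash
python3 -m jog '[[0,0,0,0,0,0.001,20],[0,0,0,0,0,0,20]]' | grep -E 'pos|force'; python3 -m jog '[[0,0,0,0,0,0.001,20],[0,0,0,0,0,0,20]]' | grep -E 'pos|force'
```

```text
position: [0.4301, -0.2717, 0.0085]
ft_force: [0.6, 1.2, -0.8]
gripper_force: 30.0
position: [0.4302, -0.2717, 0.0083]
ft_force: [-4.2, 1.7, 10.5]
gripper_force: 31.1
```

```bash
python3 -m jog '[[0,0,0,0,0,0,50],[0,0,0,0,0,0,50],[0,0,0,0,0,0,50],[0,0,0,0,0,-0.03,70],[0,0,0,0,0,-0.05,70],[0,0,0,0,0,-0.06,70],[0,0,0,0,0,0,70]]' | grep -E 'pos|ft_f|wid'; python3 go.py stack .13
python3 -c "
from h import *
b=grab('scene','s3.png')['pixels']
cv2.imwrite('pics/v3.png',cv2.resize(b[140:290,90:330,::-1],(800,500)))"
```

```text
position: [0.4314, -0.2729, 0.1512]
ft_force: [0.2, 0.2, -0.3]
grip_width: 0.0598
t 7.625 pos [ 0.4314 -0.2729  0.1512] yaw_y 75.01 tilt [ 0.0061 -0.0062] F [ 0.2  0.2 -0.3] w 0.0598 shift [0.0547 0.2591 0.0197] len 0.266
```

View pics/v3.png

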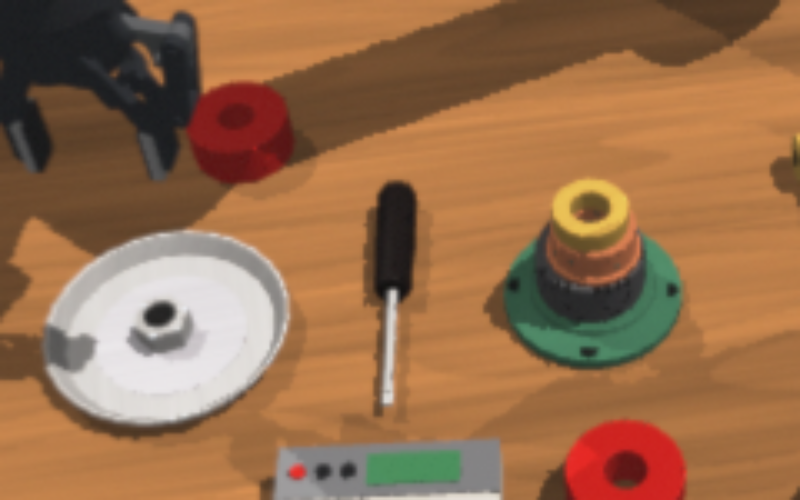

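The nut (160,320) lies flat in the dish's middle and the stack stands straight (590,250). Next the collar.

```bash
python3 -m jog '[[0,0,0,0.0091,0.043,0,70],[0,0,0,0.0091,0.043,0,70],[0,0,0,0.0091,0.043,0,70],[0,0,0,0.0091,0.043,0,70],[0,0,0,0.0091,0.043,0,70],[0,0,0,0.0091,0.043,0,70],[0,0,0,0,0,0,70],[0,0,0,0,0,0,70]]'|grep pos; python3 go.py stack .13
```

```text
position: [0.4438, -0.0084, 0.1464]
t 8.675 pos [ 0.4438 -0.0084  0.1464] yaw_y 75.02 tilt [-0.0019  0.0003] F [-0.1 -0.4 -0.1] w 0.0602 shift [-0.0019  0.0004  0.0164] len 0.016
```

```bash
python3 -m jog '[[0,0,0,-0.002,0,0.03,70],[0,0,0,0,0,0.025,70],[0,0,0,0,0,0.012,70],[0,0,0,0,0,0.004,70],[0,0,0,0,0,0,70]]' |grep -E 'pos|ft_f'; python3 go.py stack .074
```

```text
position: [0.4463, -0.0091, 0.0766]
ft_force: [0.7, 0.7, 0.2]
t 9.3 pos [ 0.4463 -0.0091  0.0766] yaw_y 74.98 tilt [ 0.0004 -0.0002] F [0.7 0.7 0.2] w 0.0598 shift [0.0007 0.0004 0.0026] len 0.003
```

```bash
python3 -m jog '[[0,0,0,0.0007,0.0004,0.002,70],[0,0,0,0,0,0,70],[0,0,0,0,0,0,50],[0,0,0,0,0,0,40],[0,0,0,0,0,0,40],[0,0,0,0,0,0,40]]' 30; python3 go.py stack .074
```

```text
time_s: 10.05
position: [0.4456, -0.0083, 0.0749]
tool_rot: [[-0.966, 0.259, 0.001], [0.259, 0.966, -0.0], [-0.001, -0.0, -1.0]]
ft_force: [-2.0, -1.0, 5.7]
grip_width: 0.0442
gripper_force: 29.9
t 10.05 pos [ 0.4456 -0.0083  0.0749] yaw_y 75.0 tilt [ 0.0008 -0.0004] F [-2.  -1.   5.7] w 0.0442 shift [-0.0001 -0.0002  0.0009] len 0.001
```

```bash
python3 -m jog '[[0,0,0,0,0,-0.005,40],[0,0,0,0,0,-0.015,40],[0,0,0,0,0,-0.02,40],[0,0,0,0,0,-0.03,40],[0,0,0,0,0,0,40]]' | grep -E 'pos|wid|gripper'; python3 go.py peg .12
```

```text
position: [0.4463, -0.0084, 0.1459]
grip_width: 0.044
gripper_force: 31.0
t 10.675 pos [ 0.4463 -0.0084  0.1459] yaw_y 75.01 tilt [ 0.0039 -0.0011] F [-0.6 -0.6 -2.1] w 0.044 shift [0.0715 0.2965 0.0255] len 0.306
```

```bash
python3 -c "
from h import *
b=grab('scene','s4.png')['pixels']
cv2.imwrite('pics/v4.png',cv2.resize(b[140:260,200:340,::-1],(560,480)))"
```

```text
(no output)
```

View pics/v4.png

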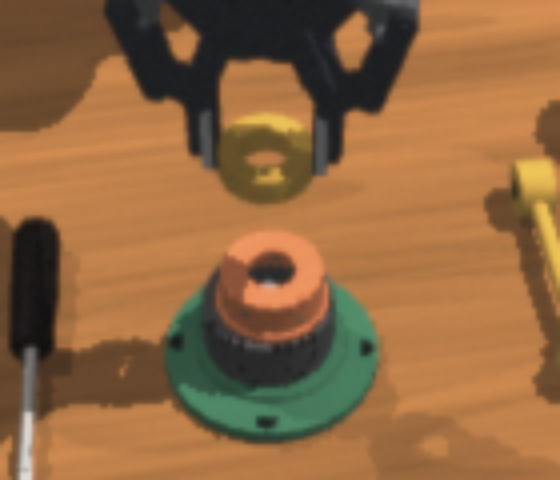

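```bash
python3 -c "
from h import *
b=cv2.imread('pics/s4.png')
c=np.clip(b[160:195,245:290].astype(float)*1.6,0,255).astype(np.uint8)
cv2.imwrite('pics/v5.png',cv2.resize(c,(720,560),interpolation=cv2.INTER_CUBIC))"
```

```text
(no output)
```

View pics/v5.png

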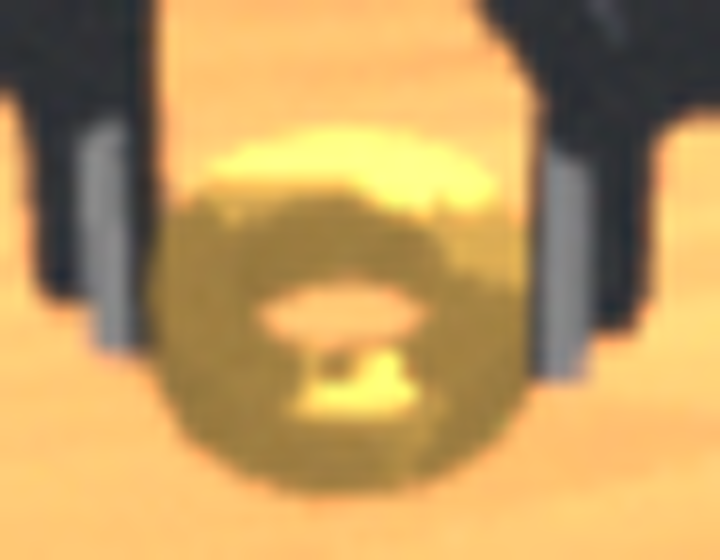

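In the crop, the lens of wood through the bore (340,310) and the bright rim sliver fit a level collar in the gripper's shadow; the cup stays standing. On to the peg.

```bash
python3 -m jog '[[0,0,0,0.0102,0.0424,0,40],[0,0,0,0.0102,0.0424,0,40],[0,0,0,0.0102,0.0424,0,40],[0,0,0,0.0102,0.0424,0,40],[0,0,0,0.0102,0.0424,0,40],[0,0,0,0.0102,0.0424,0,40],[0,0,0,0.0102,0.0424,0,40],[0,0,0,0,0,0,40],[0,0,0,0,0,0,40],[0,0,0,0,0,0,40]]' | grep -E 'pos|wid'; python3 go.py peg .065
```

```text
position: [0.4533, 0.296, 0.1439]
grip_width: 0.0443
t 11.975 pos [0.4533 0.296  0.1439] yaw_y 74.93 tilt [-0.0009 -0.0005] F [-0.1  0.4 -1.7] w 0.0443 shift [-0.0006  0.0008  0.0789] len 0.079
```

```bash
python3 -m jog '[[0,0,0,-0.0006,0.0008,0.04,40],[0,0,0,0,0,0.03,40],[0,0,0,0,0,0.012,40],[0,0,0,0,0,0.01,40],[0,0,0,0,0,0,40]]' | grep -E 'pos|ft_f'; python3 -m jog '[[0,0,0,0,0,0.015,40],[0,0,0,0,0,0.012,40],[0,0,0,0,0,0.004,40],[0,0,0,0,0,0,40]]' | grep -E 'pos|ft_f';python3 -m jog '[[0,0,0,0,0,0.002,40],[0,0,0,0,0,0.001,40],[0,0,0,0,0,0,40]]' | grep -E 'pos|ft_f'
```

```text
position: [0.4543, 0.2974, 0.0525]
ft_force: [-0.7, 0.7, -1.1]
position: [0.4541, 0.2975, 0.021]
ft_force: [-0.4, 0.8, -1.5]
position: [0.4542, 0.2976, 0.0184]
ft_force: [-1.0, 0.0, -2.1]
```

```bash
for i in 1 2; do python3 -m jog '[[0,0,0,0,0,0.001,40],[0,0,0,0,0,0,40]]' | grep -E 'pos|ft_f'; done
```

```text
position: [0.4541, 0.2975, 0.0173]
ft_force: [-0.4, -0.0, -2.6]
position: [0.4542, 0.2976, 0.0169]
ft_force: [-2.1, -1.4, 4.9]
```

```bash
python3 -m jog '[[0,0,0,0,0,0,65],[0,0,0,0,0,0,65],[0,0,0,0,0,0,65],[0,0,0,0,0,-0.03,75],[0,0,0,0,0,-0.05,75],[0,0,0,0,0,-0.06,75],[0,0,0,0,0,0,75]]' | grep -E 'pos|ft_f|wid'; python3 go.py stack .13
python3 -c "
from h import *
b=grab('scene','s6.png')['pixels']
cv2.imwrite('pics/v6.png',cv2.resize(b[150:260,220:460,::-1],(800,367)))"
```

```text
position: [0.4558, 0.2983, 0.1605]
ft_force: [0.2, 0.2, -0.5]
grip_width: 0.0639
t 14.85 pos [0.4558 0.2983 0.1605] yaw_y 75.01 tilt [0.0085 0.0032] F [ 0.2  0.2 -0.5] w 0.0639 shift [-0.0694 -0.2992  0.0295] len 0.309
```

View pics/v6.png

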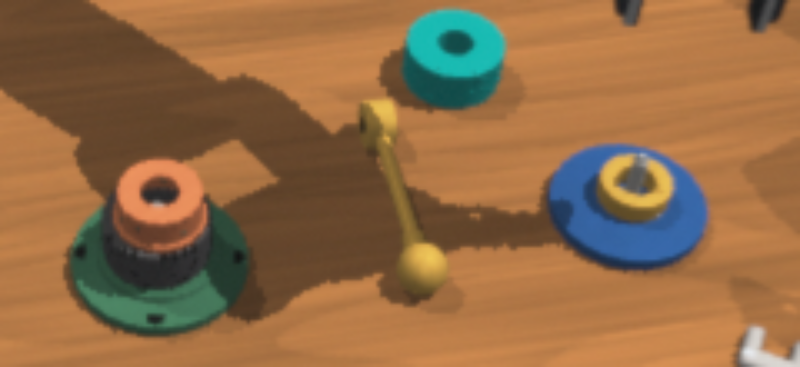

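The collar (635,187) lies flat over the pin; the cup (160,200) still stands on the weight. Next the cup.

```bash
python3 -m jog '[[0,0,0,-0.0099,-0.0427,0,80],[0,0,0,-0.0099,-0.0427,0,80],[0,0,0,-0.0099,-0.0427,0,80],[0,0,0,-0.0099,-0.0427,0,80],[0,0,0,-0.0099,-0.0427,0,80],[0,0,0,-0.0099,-0.0427,0,80],[0,0,0,-0.0099,-0.0427,0,80],[0,0,0,0,0,0.02,80],[0,0,0,0,0,0,80],[0,0,0,0,0,0,80]]' | grep -E 'pos|wid'; python3 go.py stack .056
```

```text
position: [0.4436, -0.0087, 0.1361]
grip_width: 0.0685
t 16.15 pos [ 0.4436 -0.0087  0.1361] yaw_y 75.04 tilt [-0.001   0.0003] F [0.4 0.5 0.1] w 0.0685 shift [-0.0021  0.0007  0.0801] len 0.08
```

```bash
python3 -m jog '[[0,0,0,-0.001,0,0.03,80],[0,0,0,0,0,0.03,80],[0,0,0,0,0,0.014,80],[0,0,0,0,0,0.005,80],[0,0,0,0,0,0,80]]' |grep -E 'pos|ft_f'; python3 go.py stack .056
```

```text
position: [0.4449, -0.0091, 0.0577]
ft_force: [-0.2, -0.8, 1.2]
t 16.775 pos [ 0.4449 -0.0091  0.0577] yaw_y 75.04 tilt [ 0.0004 -0.0001] F [-0.2 -0.8  1.2] w 0.0683 shift [-0.0006  0.0008  0.0017] len 0.002
```

```bash
python3 -m jog '[[0,0,0,-0.0006,0.0008,0.0017,80],[0,0,0,0,0,0,80],[0,0,0,0,0,0,60],[0,0,0,0,0,0,48],[0,0,0,0,0,0,48],[0,0,0,0,0,0,48]]' 30 | grep -E 'pos|ft_f|grip'; python3 -m jog '[[0,0,0,0,0,-0.005,48],[0,0,0,0,0,-0.015,48],[0,0,0,0,0,-0.02,48],[0,0,0,0,0,-0.03,48],[0,0,0,0,0,-0.02,48],[0,0,0,0,0,0,48]]' | grep -E 'pos|grip';  python3 go.py plate .12
python3 -c "
from h import *
b=grab('scene','s7.png')['pixels']
cv2.imwrite('pics/v7.png',cv2.resize(b[135:265,200:340,::-1],(560,520)))"
```

```text
position: [0.4456, -0.0087, 0.0562]
ft_force: [-1.3, 1.1, 6.4]
grip_width: 0.0502
gripper_force: 30.2
position: [0.4459, -0.0089, 0.1466]
grip_width: 0.0505
gripper_force: 31.5
t 18.275 pos [ 0.4459 -0.0089  0.1466] yaw_y 75.0 tilt [ 0.0027 -0.0008] F [ 0.2  0.1 -2. ] w 0.0505 shift [-0.1635  0.1938  0.0271] len 0.255
```

View pics/v7.png

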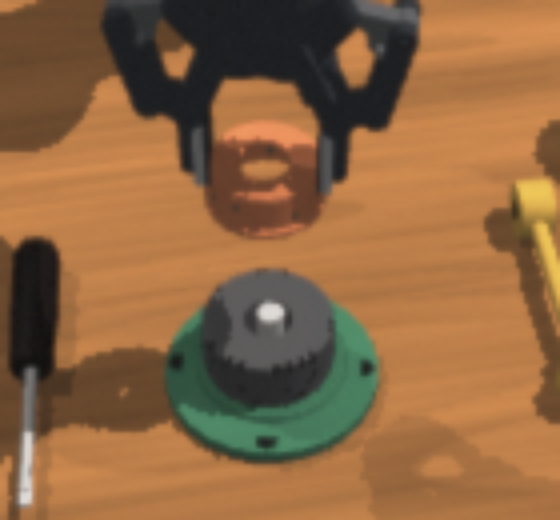

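The cup (265,180) hangs level between the pads; the weight stays on the foot (268,330). To the plate.

```bash
python3 -m jog '[[0,0,0,-0.0273,0.0323,0,48],[0,0,0,-0.0273,0.0323,0,48],[0,0,0,-0.0273,0.0323,0,48],[0,0,0,-0.0273,0.0323,0,48],[0,0,0,-0.0273,0.0323,0,48],[0,0,0,-0.0273,0.0323,0,48],[0,0,0,0,0,0,48],[0,0,0,0,0,0,48]]' | grep -E 'pos|wid'; python3 go.py plate .046
```

```text
position: [0.653, 0.1358, 0.1441]
grip_width: 0.05
t 19.325 pos [0.653  0.1358 0.1441] yaw_y 75.0 tilt [-0.0028 -0.0003] F [ 0.5  0.1 -0.9] w 0.05 shift [-0.0011  0.0005  0.0981] len 0.098
```

```bash
python3 -m jog '[[0,0,0,-0.001,0,0.035,48],[0,0,0,0,0,0.035,48],[0,0,0,0,0,0.02,48],[0,0,0,0,0,0.008,48],[0,0,0,0,0,0,48]]' | grep -E 'pos|ft_f';python3 -m jog '[[0,0,0,0,0,0.003,48],[0,0,0,0,0,0.002,48],[0,0,0,0,0,0,48]]' | grep -E 'pos|ft_f'; for i in 1 2; do python3 -m jog '[[0,0,0,0,0,0.001,48],[0,0,0,0,0,0,48]]' | grep -E 'pos|ft_f'; done
```

```text
position: [0.6545, 0.1354, 0.0478]
ft_force: [-0.4, 0.3, -2.7]
position: [0.6548, 0.1359, 0.0428]
ft_force: [0.0, -0.8, -1.6]
position: [0.6548, 0.1359, 0.0416]
ft_force: [0.1, -0.2, -1.2]
position: [0.6547, 0.1358, 0.0405]
ft_force: [1.1, 1.3, -0.6]
```

```bash
python3 -m jog '[[0,0,0,0,0,0.0015,48],[0,0,0,0,0,0,48]]' | grep -E 'pos|ft_f'; for i in 1 2; do python3 -m jog '[[0,0,0,0,0,0.001,48],[0,0,0,0,0,0,48]]' | grep -E 'pos|ft_f'; done
```

```text
position: [0.6547, 0.1358, 0.0389]
ft_force: [-0.9, -0.9, -0.5]
position: [0.6549, 0.1358, 0.0383]
ft_force: [-0.1, -0.7, 1.8]
position: [0.6549, 0.1358, 0.0383]
ft_force: [-3.8, 0.2, 7.6]
```

Contact at the expected height. Release and retreat.

```bash
python3 -m jog '[[0,0,0,0,0,0,75],[0,0,0,0,0,0,80],[0,0,0,0,0,0,80],[0,0,0,0,0,-0.03,90],[0,0,0,0,0,-0.05,100],[0,0,0,0,0,-0.04,100],[0,0,0,0,0,0,100]]' | grep -E 'pos|ft_f|wid'; python3 go.py stack .13; python3 -m jog '[[0,0,0,0.028,-0.032,0,100],[0,0,0,0.028,-0.032,0,100],[0,0,0,0.028,-0.032,0,100],[0,0,0,0.028,-0.032,0,100],[0,0,0,0.028,-0.032,0,100],[0,0,0,0.028,-0.032,0,100],[0,0,0,0,0,0,100],[0,0,0,0,0,0,100]]' | grep -E 'pos|wid'; python3 go.py stack .02
python3 -c "
from h import *
b=grab('scene','s8.png')['pixels']
cv2.imwrite('pics/v8.png',cv2.resize(b[180:350,220:440,::-1],(770,595)))"
```

```text
position: [0.6561, 0.1359, 0.1607]
ft_force: [-0.2, -0.8, -0.2]
grip_width: 0.0855
t 22.45 pos [0.6561 0.1359 0.1607] yaw_y 75.01 tilt [0.0068 0.0002] F [-0.2 -0.8 -0.2] w 0.0855 shift [ 0.166  -0.194   0.0292] len 0.257
position: [0.4432, -0.0061, 0.1568]
grip_width: 0.0853
t 23.45 pos [ 0.4432 -0.0061  0.1568] yaw_y 74.98 tilt [-0.      0.0002] F [-0.3  0.1 -0.5] w 0.0853 shift [-0.003  -0.0017  0.1368] len 0.137
```

View pics/v8.png

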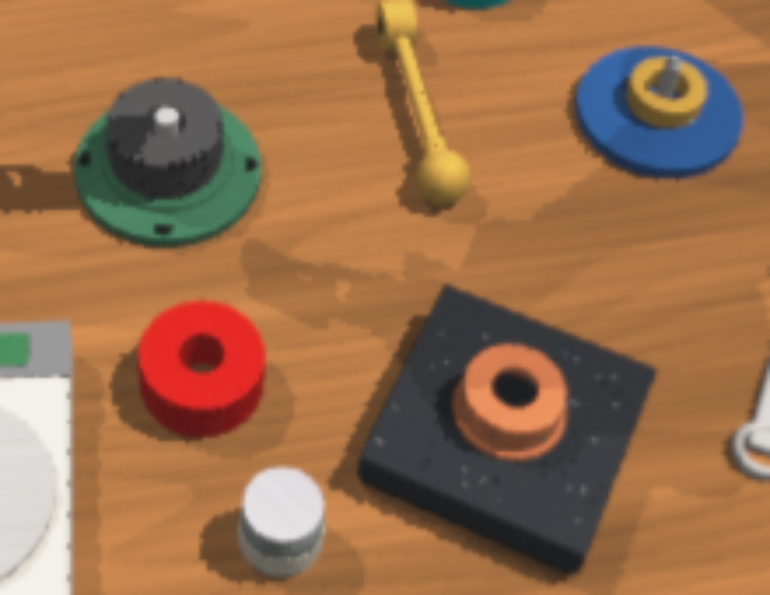

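The cup (512,395) stands mouth down in the middle of the plate and the weight (165,130) waits on the foot. Descend over the weight.

```bash
python3 -m jog '[[0,0,0,-0.003,-0.0017,0.04,100],[0,0,0,0,0,0.04,100],[0,0,0,0,0,0.02,100],[0,0,0,0,0,0,100]]' |grep -E 'pos|ft_f'; python3 go.py stack .018
```

```text
position: [0.4452, -0.008, 0.0559]
ft_force: [0.3, -0.1, 0.6]
t 24.0 pos [ 0.4452 -0.008   0.0559] yaw_y 75.05 tilt [-0.003   0.0009] F [ 0.3 -0.1  0.6] w 0.0856 shift [-0.0007 -0.0004  0.0379] len 0.038
```

```bash
python3 -m jog '[[0,0,0,0,0,0.02,100],[0,0,0,0,0,0.012,100],[0,0,0,0,0,0.004,100],[0,0,0,0,0,0.001,100],[0,0,0,0,0,0,100]]' |grep -E 'pos|ft_f'; python3 -m jog '[[0,0,0,0,0,0,85],[0,0,0,0,0,0,72],[0,0,0,0,0,0,65],[0,0,0,0,0,0,65],[0,0,0,0,0,0,65]]' 70 | grep -E 'pos|ft_f|grip'; python3 go.py stack .018
```

```text
position: [0.4455, -0.0086, 0.0205]
ft_force: [0.7, 0.0, 0.1]
position: [0.4454, -0.009, 0.0211]
ft_force: [-4.0, -2.3, 13.0]
grip_width: 0.0656
gripper_force: 75.3
t 25.25 pos [ 0.4454 -0.009   0.0211] yaw_y 75.07 tilt [ 0.001  -0.0012] F [-4.  -2.3 13. ] w 0.0656 shift [-0.0002  0.0005  0.0031] len 0.003
```

```bash
python3 -m jog '[[0,0,0,0,0,-0.003,65],[0,0,0,0,0,-0.01,65],[0,0,0,0,0,-0.02,65],[0,0,0,0,0,-0.025,65],[0,0,0,0,0,-0.025,65],[0,0,0,0,0,-0.015,65],[0,0,0,0,0,0,65],[0,0,0,0,0,0,65]]' | grep -E 'pos|ft_f|grip';  python3 go.py pan .06
python3 -c "
from h import *
b=grab('scene','s9.png')['pixels']
cv2.imwrite('pics/v9.png',cv2.resize(b[135:265,200:340,::-1],(560,520)))"
```

```text
position: [0.4447, -0.0084, 0.1175]
ft_force: [-0.6, 0.4, -9.3]
grip_width: 0.0654
gripper_force: 80.7
t 26.25 pos [ 0.4447 -0.0084  0.1175] yaw_y 75.0 tilt [-0.0016  0.0005] F [-0.6  0.4 -9.3] w 0.0654 shift [-0.2393 -0.0877  0.0571] len 0.261
```

View pics/v9.png

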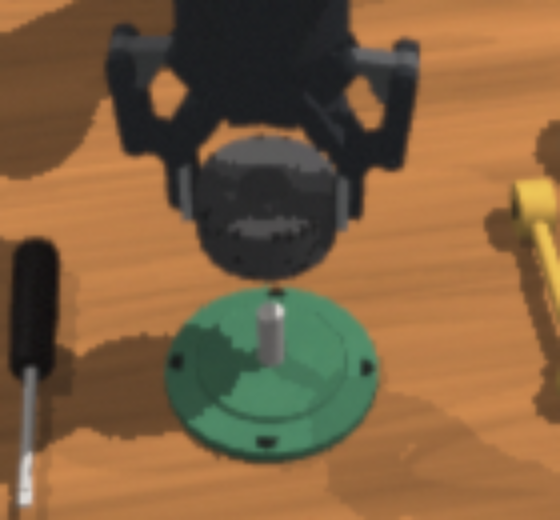

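The weight (265,205) is clear of the spindle stub (270,330) and level. Over to the scale, gently.

```bash
python3 -m jog '[[0,0,0,-0.015,-0.0055,0,65],[0,0,0,-0.03,-0.011,0,65],[0,0,0,-0.03,-0.011,0,65],[0,0,0,-0.03,-0.011,0,65],[0,0,0,-0.03,-0.011,0,65],[0,0,0,-0.03,-0.011,0,65],[0,0,0,-0.03,-0.011,0,65],[0,0,0,-0.03,-0.011,0,65],[0,0,0,-0.014,-0.0055,0,65],[0,0,0,0,0,0,65]]' >/dev/null; python3 -m jog '[[0,0,0,0,0,0,65],[0,0,0,0,0,0,65]]' | grep -E 'pos|wid'; python3 go.py pan .046
python3 -c "
from h import *
a=grab('top','ta.png')['pixels'];b=grab('scene','sa.png')['pixels']
cv2.imwrite('pics/va.png',np.hstack([cv2.resize(a[80:200,320:420,::-1],(400,480)),cv2.resize(b[255:375,155:255,::-1],(400,480))]))"
```

```text
position: [0.653, -0.155, 0.118]
grip_width: 0.0651
t 27.8 pos [ 0.653 -0.155  0.118] yaw_y 75.02 tilt [-0.0006  0.0003] F [ 0.8  0.3 -7.9] w 0.0651 shift [-0.     0.     0.072] len 0.072
```

View pics/va.png

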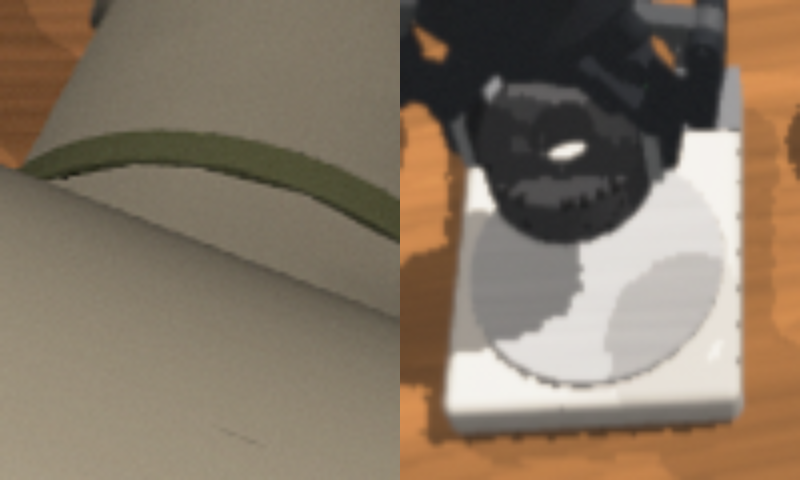

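The weight (565,165) hangs over the pan (595,270); lowering gently.

```bash
python3 -m jog '[[0,0,0,0,0,0.012,65],[0,0,0,0,0,0.015,65],[0,0,0,0,0,0.015,65],[0,0,0,0,0,0.012,65],[0,0,0,0,0,0.008,65],[0,0,0,0,0,0.005,65],[0,0,0,0,0,0.003,65],[0,0,0,0,0,0.002,65],[0,0,0,0,0,0.001,65],[0,0,0,0,0,0,65]]' | grep -E 'pos|ft_f'; for i in 1 2 3; do python3 -m jog '[[0,0,0,0,0,0.001,65],[0,0,0,0,0,0,65]]' | grep -E 'pos|ft_f'; done
```

```text
position: [0.6534, -0.1554, 0.0452]
ft_force: [-0.3, 0.1, -8.7]
position: [0.6533, -0.1554, 0.0441]
ft_force: [-0.1, 0.6, -8.0]
position: [0.6533, -0.1554, 0.043]
ft_force: [-0.6, 0.0, -9.0]
position: [0.6533, -0.1554, 0.042]
ft_force: [-0.6, -0.2, -8.4]
```

```bash
for i in 1 2; do python3 -m jog '[[0,0,0,0,0,0.001,65],[0,0,0,0,0,0,65]]' | grep -E 'pos|ft_f'; done
```

```text
position: [0.6534, -0.1554, 0.0413]
ft_force: [-0.6, -0.1, -5.4]
position: [0.6534, -0.1555, 0.0413]
ft_force: [-4.7, 2.7, 3.5]
```

Standing on the pan. Release and lift.

```bash
python3 -m jog '[[0,0,0,0,0,0,80],[0,0,0,0,0,0,100],[0,0,0,0,0,0,100],[0,0,0,0,0,0,100],[0,0,0,0,0,-0.02,100],[0,0,0,0,0,-0.04,100],[0,0,0,0,0,-0.06,100],[0,0,0,0,0,-0.05,100],[0,0,0,0,0,0,100],[0,0,0,0,0,0,100]]' | grep -E 'pos|ft_f|wid'
python3 -m jog '[[0,0,0,0.05,0,0,100],[0,0,0,0.05,0,0,100],[0,0,0,0.05,0,0,100],[0,0,0,0.05,0,0,100],[0,0,0,0,0,0,100],[0,0,0,0,0,0,100],[0,0,0,0,0,0,100]]' | grep -E 'pos|ft_f'
python3 -c "
from h import *
grab('scene','sb.png')"
```

```text
position: [0.653, -0.1553, 0.2092]
ft_force: [0.4, -0.8, -0.3]
grip_width: 0.0852
position: [0.4609, -0.104, 0.2096]
ft_force: [-0.2, -0.5, -0.4]
```

View pics/sb.png

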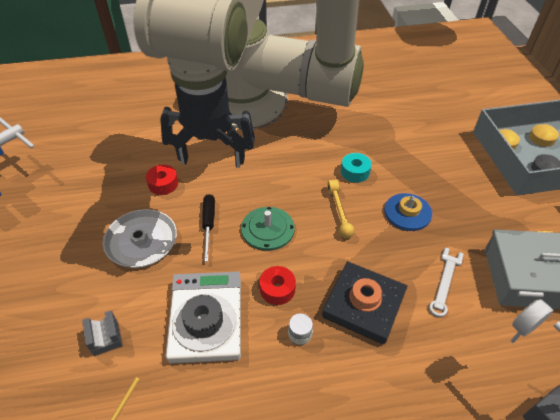

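The nut lies in the dish (139,236), the collar on the peg (410,206), the cup on the plate (366,294) and the weight centred on the pan (203,315). The flyball arm is unmoved, so I hand in the job.

```bash
python3 -c "
from h import *
print(job.close_job())"
```

```text
the job is handed in; nothing more can be done
None
```

I took the governor stack apart in order and laid every part out in its place: the nut in the dish, the collar over the pin, the cup on the granite plate and the weight set gently on the scale pan. The flyball arm stayed where it lay. The job is handed in at about 30 s of the 118 s; the close call returned no verdict, so this rests on the last camera picture.

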